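Clamp a preserve jar in the jar vise

ROBOT

A 7-joint arm with a two-finger parallel gripper is mounted at the origin on the work surface. World frame = base frame: x ahead of the robot, y to its left, z up, the work surface at z = 0. Lengths are in m, angles in rad, forces in N, time in s.
With the tool pointing down it reaches from about 0.35 to 0.775 m from the base axis. Payload 3.1 kg.
Tool frame: the origin (TCP) lies on the centre line of the jaws, within the pads' length; the fingertips stand 14 mm ahead of it and the grasp point (between the pads) lies 5 mm behind it (arm.tip_extent is the distance from the TCP to the fingertips, in m); z points along the fingers, y is the line along which they close (so a half turn about z gives the same grasp; the last joint's range is limited). The gripper opens to 85 mm and grips with 20 to 120 N. Pads are 22 mm wide; open, the fingers measure 114 mm over their backs; the gripper's body (76 mm by 85 mm) begins 54 mm behind the grasp point. The pads swing forward as they close: fully open they stand 13 mm farther back than shut.
Start: joints at [1.067, 0.311, 0.014, 1.512, -0.004, 1.319, -0.027], TCP at [0.245, -0.492, 0.245] pointing down, gripper open.
Joint ranges: [-2.7, 2.7], [-0.3, 1.91], [-1.27, 1.3], [0.12, 2.57], [-1.44, 4.58], [0.2, 2.03], [-3.05, 3.05]. Speed limits (rad/s): [2.79, 2.79, 3.14, 3.14, 3.14, 3.14, 3.14].

INTERFACE

Orientations are given as a unit quaternion [w, x, y, z].
In Python, from bench import arm, camera gives the robot as it stands.
- The arm moves only by the shell command python3 -m creep 'ROWS' [FORCE]. ROWS is a JSON object of lists of equal length, an entry for each row: "slide": the shift along the world's x, y, z in m, a list of three; "dr": the turn, a rotation vector about the world's x, y, z in units of 6 degrees (1.0 is 6 degrees), a list of three; "jaw": the finger opening in m, from 0 to 0.0854. In form: {"slide": [[dx, dy, dz], ...], "dr": [[ax, ay, az], ...], "jaw": [jaw, ...]}. A call has 1 to 20 rows; each row shifts and turns the commanded pose from where the row before left it; what a row does not reach is not made up. A row lasts 1/12 s, in which the tool goes at most 41.7 mm and 7.16 degrees, less where a joint would pass 70% of its speed; a pose out of reach is approached as far as the arm can. A call is refused whole if a number of a shift passes 0.0417 or a number of a turn 1, either way. A call with a gripper value outside its range is refused whole. The fingers move at their own pace and stop on an object; FORCE is the grip in N (left out, the last holds). Time passes only in rows, so rows that do not move let the fingers close. It gives the time, the measured TCP pose, the force, the opening and the grip force at its end, in the units of the state.
- arm.get_obs(): the state, without advancing time (a new reading comes with each control period).
- camera(name): name is "scene" or "top"; returns a dict with "frame" (400x640x3 uint8, blue, green, red), "intrinsics" (3x3 intrinsics, pixels), "D" ([k1, k2, p1, p2, k3] as OpenCV has them; the pictures are not rectified), "rvec" (rotation vector, rad) and "tvec" (3), from world to camera coordinates, as OpenCV has them. Camera axes: x right, y down, z forward; pixel columns grow to the right and rows downward; lengths in m; the calibration is good to about 2 mm. A picture is of the moment at which its call begins. There is no depth.
- arm.job_done(): hands the job in; it is judged then, once.
The state is a dict: "time": time; "joint_pos": joint angles; "qd": joint speeds; "tau": joint torques, N m; "ee_pos": TCP position; "eef_rot": TCP orientation; "contact_force": force on the tool from outside, world axes, zero at the start; "ft_torque": the same for the moment, N m; "finger_gap": finger opening in m; "finger_force": force on a finger pad.
Only numpy, scipy, OpenCV 4.12 (cv2) and the standard library are available. Lean on these libraries where they do the work, as an engineer would, in place of code of your own. Each camera call takes 0.05 s, during which the arm holds its last target. There are 200 camera calls.

TASK

Take the jar of orange peach preserve and stand it upright on the bed of the blue jar vise, between the two V-shaped jaws, setting it down rather than dropping it, and let go of it. Then turn the vise's red-knobbed crank clockwise (never push on the jaw itself) until the sliding jaw has pressed the jar against the fixed jaw and holds it firmly between the two, without forcing it: it is glass. Leave the other jars, the fruit bowl and the jar band where they are.

Things in the scene. Friction and masses are not known exactly. Their poses are not given: they have to be found in the camera images.
- peach_jar: glass jar filled with orange peach preserve, silver lid: glass 60 mm diameter and 66 mm high, lid 58 mm diameter from 70 to 85 mm above the base; about 0.28 kg. Origin: centre of its underside, z up the jar
- kiwi_jar: same jar with green filling, a bystander; origin: centre of its underside
- berry_jar: same jar with dark red filling, a bystander; origin: centre of its underside
- fruit_bowl: blue bowl, 156 mm across, with fruit in it, 123 mm high in all, a bystander; origin: centre of its underside
- jar_band: loose brass-coloured jar band (ring), 68 mm outer diameter, 14 mm high, a bystander; origin: centre of its underside
- nest (a point): point on top of the vise's grey bed (20 mm above the table, 90 mm wide) where the centre of the jar's underside is once the jar rests against the fixed jaw. Axes: y along the vise, from fixed jaw to sliding jaw and crank; z up. At the start the opening is 21 to 38 mm wider than the jar, all on the +y side; the jar may stand anywhere in it: the sliding jaw pushes it along
- fixed_jaw: the vise's fixed jaw, on the nest's -y side: blue block 60 mm wide with a shallow black rubber V that centres the jar, top 67 mm above the table. The V touches the jar at y = -26, x = +-15 mm; its tips reach y = -20, x = +-26 mm. Origin: 20 mm below the nest; axes as the nest's
- jaw: the sliding jaw, driven by the crank: mirror image of the fixed jaw. Its origin lies d ahead of the fixed jaw's origin along the vise's y, d being the travel left until it holds the jar against the fixed jaw (0: touching; 21 to 38 mm at the start). V tips at y = +20, x = +-26 mm of its own frame, block's back at y = +62 mm; axes as the nest's
- crank (a joint): crank angle in rad about a vertical axis, growing clockwise seen from above; the sliding jaw advances 3.82 mm per rad (24 mm a turn). 0 is fully open; near 9.95 the jaw touches a jar resting against the fixed jaw. Beyond that its sprung V squeezes about 8 N more for each 0.1 rad. Turning freely takes 2.4 N at the knob; a squeeze of 50 N adds about 4 N. It stays where it is left
- crank_axis (a point): point on the crank's vertical axis at mid-height of the knob, 152 mm from the nest along the vise's y and 105 mm above the table; axes as the nest's. The gear housing below it (74 by 84 mm) is 65 mm high, the crank arm's hub reaches up to 87 mm
- knob (a point): centre of the crank's red knob: upright, freely spinning cylinder, 24 mm diameter, 42 mm high (84 to 126 mm above the table), 50 mm from the crank's axis. The flat crank arm lies below it, its top 83 mm above the table. The knob's own yaw means nothing

How it is judged:
On the way, in this order (a step that is already met when the one before it is completed fails the run):
1. the peach jar stands upright on the vise bed between the jaws, let go, not yet pressed by the sliding jaw (x of peach_jar in the frame of nest between -0.012 and 0.012 m and y of peach_jar in the frame of nest between -0.008 and 0.04 m and z of peach_jar in the frame of nest between -0.003 and 0.004 m and angle between peach_jar's own z axis and vertical below 0.08 rad and contact force between the fingers and peach_jar below 0.1 N and contact force between jaw and peach_jar below 2 N), for 0.2 s.
2. the sliding jaw has been cranked onto the jar and presses it against the fixed jaw (x of peach_jar in the frame of nest between -0.012 and 0.012 m and y of peach_jar in the frame of nest between -0.008 and 0.04 m and z of peach_jar in the frame of nest between -0.003 and 0.004 m and angle between peach_jar's own z axis and vertical below 0.08 rad and contact force between each of jaw, fixed_jaw and peach_jar above 6 N), for 0.2 s.
At the end, for the whole second after the job is handed in: The peach jar stands upright (within 0.08 rad) on the vise bed, within 12 mm of the vise's centre line and up against the fixed jaw (within 6 to 8 mm of the nest point along the vise), pressed by both jaws with more than 6 N each; the crank and jar are still and released (x of peach_jar in the frame of nest between -0.012 and 0.012 m and y of peach_jar in the frame of nest between -0.008 and 0.006 m and z of peach_jar in the frame of nest between -0.003 and 0.004 m and angle between peach_jar's own z axis and vertical below 0.08 rad and contact force between each of jaw, fixed_jaw and peach_jar above 6 N and contact force between the fingers and peach_jar below 0.1 N and velocity of joint crank between -0.05 and 0.05 rad/s and linear speed of peach_jar below 0.01 m/s); the robot touches nothing.
It fails at once if the glass is squeezed by the jaw with more than 150 N (contact force between jaw and peach_jar above 150 N).
It fails at once if the sliding jaw is pushed directly by the robot (more than 8 N) (contact force between any of the fingers, the arm and jaw above 8 N).
It fails at once if the peach jar is dropped (falls freely by more than about 10 mm) (contact force between the fingers and peach_jar below 0.1 N and linear speed of peach_jar above 0.45 m/s).
It fails at once if a bystander is moved by more than 25 mm or tipped (distance of any of kiwi_jar, berry_jar, fruit_bowl, jar_band from where it was at the start of the episode above 0.025 m or angle between any of kiwi_jar, berry_jar, fruit_bowl's own z axis and vertical above 0.3 rad).
It also fails if it takes over 72 s, if anything falls off the work surface, if the arm or the gripper's body presses on something with over 40 N, if the wrist force passes 120 N, or if a joint passes its speed limit or range.

## Working session

There is one attempt and no reset: what is moved stays moved. The work goes in short steps, Python scripts to look and compute and a shell command to move; the robot and the scene stay as the last step left them, time stands still between calls to the robot, and variables do not carry over. Pictures are saved under pics/ and viewed, at most 10 in all, crops included, and the job is handed in when it is done.

```bash
mkdir -p pics; cat > h.py <<'E'
import numpy as np, cv2
from bench import arm, camera
def snap(n,f):
    c=camera(n); cv2.imwrite('pics/'+f,c['frame']); 
    np.savez('pics/'+f+'.npz',**{k:np.array(c[k],float) for k in('intrinsics','D','rvec','tvec')}); return c
def load(f): return dict(np.load('pics/'+f+'.npz'))
def ray(c,p,z):
    K,D=np.array(c['intrinsics'],float),np.array(c['D'],float)
    u=cv2.undistortPoints(np.array([[p]],float),K,D)[0,0]
    R=cv2.Rodrigues(np.array(c['rvec'],float))[0]; t=np.array(c['tvec'],float).ravel()
    o=-R.T@t; d=R.T@np.array([u[0],u[1],1]); return o+d*(z-o[2])/d[2]
def proj(c,P):
    return cv2.projectPoints(np.array(P,float).reshape(-1,3),np.array(c['rvec'],float),np.array(c['tvec'],float),np.array(c['intrinsics'],float),np.array(c['D'],float))[0][:,0]
E
python3 - <<'E'
from h import *
a=snap('top','top0.png');b=snap('scene','scene0.png')
for c in(a,b): 
    R=cv2.Rodrigues(np.array(c['rvec'],float))[0];print(-R.T@np.array(c['tvec'],float).ravel(),c['intrinsics'],c['D'])
o=arm.get_obs();print(o)
E
```

```text
[0.44703535 0.03663259 1.14039607] [[396.91266844   0.         317.41632292]
 [  0.         396.91266844 197.61164949]
 [  0.           0.           1.        ]] [-0.04563828  0.          0.          0.          0.        ]
[1.34754349 0.23408291 0.60331722] [[423.48833307   0.         322.00950795]
 [  0.         423.48833307 195.82838826]
 [  0.           0.           1.        ]] [-0.01229192  0.          0.          0.          0.        ]
{'time': 0.1, 'joint_pos': array([ 1.06731649,  0.31166903,  0.01397622,  1.51291399, -0.00442719,
        1.31920284, -0.02717922]), 'qd': array([-0.00016889, -0.00108524,  0.00174508, -0.00315716, -0.0004027 ,
       -0.00082989,  0.0003192 ]), 'tau': array([ 9.71841837e-04, -3.80855870e+01,  1.46600911e-01, -2.31241626e+01,
        1.22221341e-02,  8.22458009e-03,  3.86209183e-05]), 'ee_pos': array([ 0.24479541, -0.49181213,  0.24430984]), 'eef_rot': array([-1.04530684e-03,  9.73450384e-01,  2.28895569e-01, -2.76095745e-04]), 'contact_force': array([ 0.5519585 ,  0.14680707, -0.8055137 ]), 'ft_torque': array([ 0.0235503 ,  0.00216193, -0.00506567]), 'finger_force': 0.0, 'finger_gap': 0.08531208619848459}
```

View pics/top0.png

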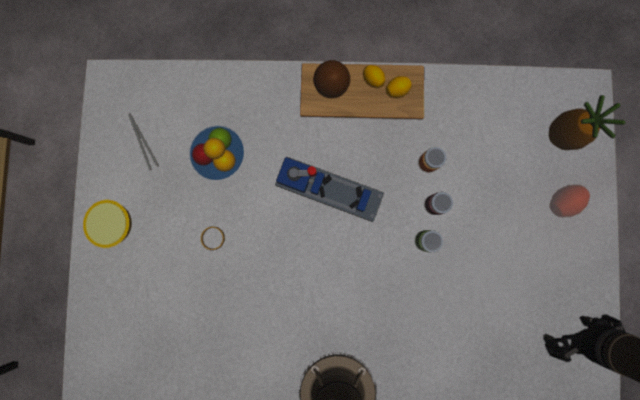

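View pics/scene0.png

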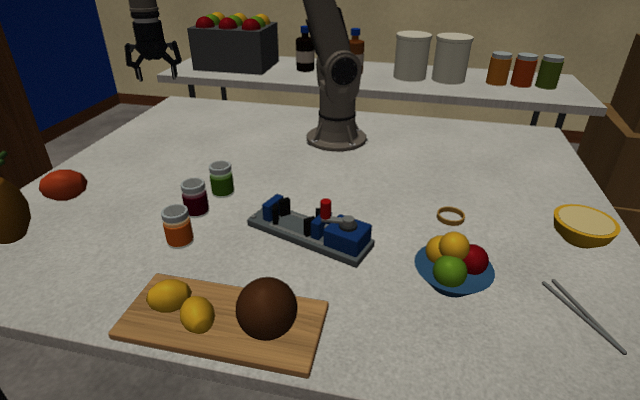

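The top view shows the peach jar near (433,158), berry (439,203) and kiwi (430,240). The vise runs from its fixed jaw at about (362,200) to the crank housing at (293,175), with the knob at (312,171). The scene view shows the peach jar at (177,226) and the knob at (326,209). I'll enlarge both for measuring.

```bash
python3 - <<'E'
from h import *
a=cv2.imread('pics/top0.png')[140:255,265:460]; b=cv2.imread('pics/scene0.png')[155:270,155:385]
cv2.imwrite('pics/c1.png',cv2.convertScaleAbs(cv2.resize(a,None,fx=4,fy=4,interpolation=cv2.INTER_CUBIC),alpha=1.6))
cv2.imwrite('pics/c2.png',cv2.convertScaleAbs(cv2.resize(b,None,fx=3.4,fy=3.4,interpolation=cv2.INTER_CUBIC),alpha=1.5))
E
```

```text
(no output)
```

View pics/c1.png

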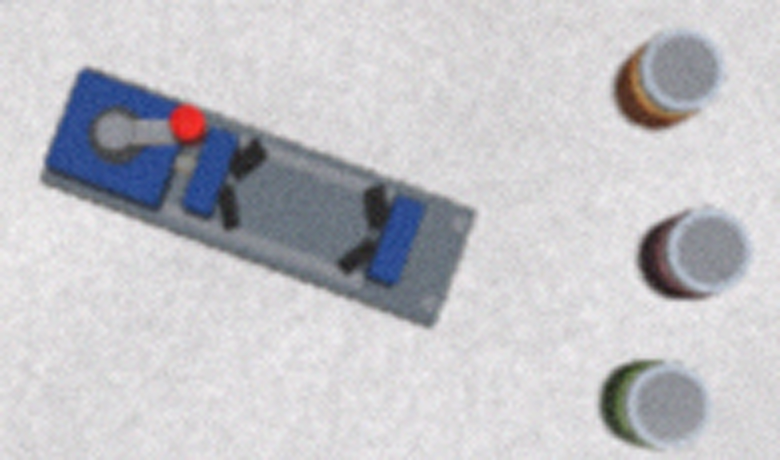

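View pics/c2.png

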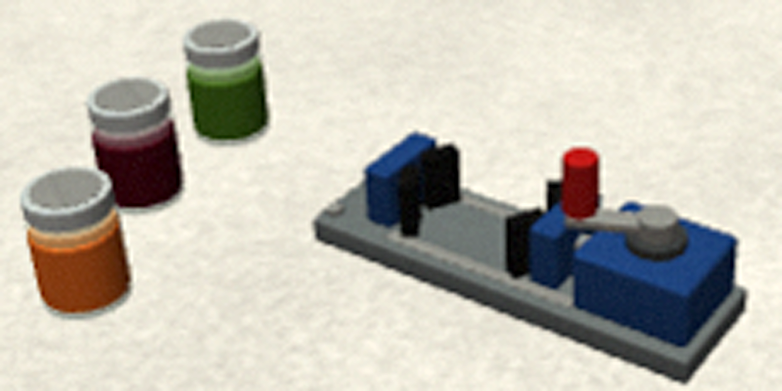

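The crop c1 shows the peach lid centre at (681,69). The fixed jaw's back corners are at (425,203) and (388,286), the hub at (118,130) and the knob top at (188,122). In c2 the peach lid centre is at (67,188), the hub top at (657,217) and the knob top at (580,156).

```bash
python3 - <<'E'
from h import *
from scipy.optimize import least_squares
A=load('top0.png');B=load('scene0.png')
t=lambda x,y:np.array([265+(x+.5)/4-.5,140+(y+.5)/4-.5]); s=lambda x,y:np.array([155+(x+.5)/3.4-.5,155+(y+.5)/3.4-.5])
def tri(pa,pb):
    f=lambda P:np.r_[proj(A,P)[0]-pa,proj(B,P)[0]-pb]; r=least_squares(f,[.5,0,.05]);return r.x.round(4),r.fun.round(2)
for n,pa,pb,z in(('peach lid',t(681,69),s(67,188),.085),('berry',t(709,249),s(128,98),.085),('kiwi',t(668,404),s(222,36),.085),('hub',t(115,130),s(657,217),.087),('knob',t(188,122),s(580,156),.126)):
    print(n,ray(A,pa,z).round(4),ray(B,pb,z).round(4),tri(pa,pb))
L=[([30,-62,67],t(425,203)),([-30,-62,67],t(388,286)),([0,152,87],t(115,130))]
bedR=[ray(A,t(*p),.02) for p in((472,210),(433,327),(42,185))]
print('bed',np.round(bedR,4))
def W(q,v): c,s_=np.cos(q[2]),np.sin(q[2]);return [q[0]+c*v[0]-s_*v[1],q[1]+s_*v[0]+c*v[1],v[2]]
f=lambda q:np.concatenate([proj(A,W(q,np.array(v)/1e3))[0]-p for v,p in L]+[.7*(proj(B,W(q,np.array([0,.152,.087])))[0]-s(657,217))])
r=least_squares(f,[.55,0,-.3]);q=r.x;print(q,r.fun.round(2))
kn=ray(A,t(188,122),.126);c,s_=np.cos(q[2]),np.sin(q[2]);
loc=lambda P:((P[:2]-q[:2])@np.array([[c,-s_],[s_,c]])).round(4)
print('axis',W(q,[0,.152,.105]),'knob local rel axis',loc(kn)-[0,.152],'bed local',[loc(P) for P in bedR])
print('jaw back corners',[loc(ray(A,t(*p),.067)) for p in((213,127),(240,133),(209,217),(183,208))])
E
```

```text
peach lid [ 0.6547 -0.2442  0.085 ] [ 0.6512 -0.2463  0.085 ] (array([ 0.6543, -0.2439,  0.0873]), array([ 0.1 , -0.04,  0.09,  0.02]))
berry [ 0.534  -0.2631  0.085 ] [ 0.534  -0.2623  0.085 ] (array([ 0.5339, -0.2628,  0.0849]), array([-0.14,  0.06, -0.13, -0.02]))
kiwi [ 0.4309 -0.2365  0.085 ] [ 0.4285 -0.2363  0.085 ] (array([ 0.4307, -0.2357,  0.0863]), array([-0.19,  0.07, -0.2 , -0.03]))
hub [0.6033 0.1343 0.087 ] [0.6013 0.1343 0.087 ] (array([0.6031, 0.1344, 0.0882]), array([-0.07,  0.01, -0.06,  0.  ]))
knob [0.6039 0.0837 0.126 ] [0.6021 0.0843 0.126 ] (array([0.6036, 0.0842, 0.1269]), array([-0.22,  0.04, -0.18,  0.  ]))
bed [[ 0.5626 -0.1142  0.02  ]
 [ 0.4792 -0.0881  0.02  ]
 [ 0.5724  0.1913  0.02  ]]
[ 0.55320116 -0.00710512 -0.34247435] [-0.17  0.37  1.23  0.23 -0.63 -0.36  0.42  0.6 ]
axis [np.float64(0.604245612738518), np.float64(0.13606772506307824), 0.105] knob local rel axis [ 0.0173 -0.0495] bed local [array([ 0.0448, -0.0977]), array([-0.0425, -0.1012]), array([-0.0485,  0.1934])]
jaw back corners [array([0.0279, 0.091 ]), array([0.0306, 0.0723]), array([-0.0306,  0.0711]), array([-0.0313,  0.0898])]
```

```bash
python3 -m creep '{"slide":[[0.0256,0.0155,-0.0028],[0.0256,0.0155,-0.0028],[0.0256,0.0155,-0.0028],[0.0256,0.0155,-0.0028],[0.0256,0.0155,-0.0028],[0.0256,0.0155,-0.0028],[0.0256,0.0155,-0.0028],[0.0256,0.0155,-0.0028],[0.0256,0.0155,-0.0028],[0.0256,0.0155,-0.0028],[0.0256,0.0155,-0.0028],[0.0256,0.0155,-0.0028],[0.0256,0.0155,-0.0028],[0.0256,0.0155,-0.0028],[0.0256,0.0155,-0.0028],[0.0256,0.0155,-0.0028],[0,0,0],[0,0,0]],"dr":[[0,0,0.47],[0,0,0.47],[0,0,0.47],[0,0,0.47],[0,0,0.47],[0,0,0.47],[0,0,0.47],[0,0,0.47],[0,0,0.47],[0,0,0.47],[0,0,0.47],[0,0,0.47],[0,0,0.47],[0,0,0.47],[0,0,0.47],[0,0,0.47],[0,0,0],[0,0,0]],"jaw":[0.085,0.085,0.085,0.085,0.085,0.085,0.085,0.085,0.085,0.085,0.085,0.085,0.085,0.085,0.085,0.085,0.085,0.085]}' 30
```

```text
time: 1.6
ee_pos: [0.6556, -0.2413, 0.1985]
eef_rot: [-0.002, 0.81, 0.587, -0.0]
contact_force: [-0.4, -0.7, 0.9]
finger_gap: 0.0854
finger_force: 0.0
```

```bash
python3 - <<'E'
from h import *
from scipy.optimize import least_squares
A=load('top0.png')
t=lambda x,y:np.array([265+(x+.5)/4-.5,140+(y+.5)/4-.5])
# refit: unknown x,y,yaw, d ; points in mm
L=[([30,-62,67],t(425,203)),([-30,-62,67],t(388,286)),([0,152,87],t(115,130)),([30,62,67],t(213,127)),([-30,62,67],t(183,208)),
([45,-97,20],t(472,210)),([-45,-97,20],t(433,327)),([-45,192,20],t(42,185))]
def W(q,v): c,s=np.cos(q[2]),np.sin(q[2]);return [q[0]+c*v[0]-s*v[1],q[1]+s*v[0]+c*v[1],v[2]]
def f(q):
    o=[]
    for i,(v,p) in enumerate(L):
        v=np.array(v)/1e3
        if i in(3,4): v[1]+=q[3]
        if i in(5,6): v[1]=-q[4]
        if i==7: v[1]=q[5]
        o.append(proj(A,W(q,v))[0]-p)
    return np.concatenate(o)
r=least_squares(f,[.555,-.01,-.32,.03,.097,.192]);print(r.x.round(4),r.fun.round(2)); print(W(r.x,[0,.152,.1]))
print(arm.get_obs()['joint_pos'].round(2))
E
```

```text
[ 0.5531 -0.0066 -0.3309  0.028   0.0999  0.1935] [-0.38  0.1   1.27  0.06 -1.05  0.27  0.18 -0.25 -0.08 -0.03  0.54 -0.21
 -0.59  0.37  0.13 -0.34]
[np.float64(0.602495049642185), np.float64(0.13713350414629333), 0.1]
[ 0.47  0.67 -0.27  1.09  0.16  1.4  -0.09]
```

```bash
python3 -m creep '{"slide":[[-0.001,-0.003,-0.02],[0,0,-0.02],[0,0,-0.02],[0,0,-0.02],[0,0,-0.02],[0,0,-0.02],[0,0,-0.015],[0,0,-0.01],[0,0,-0.008],[0,0,0],[0,0,0]],"dr":[[0,0,0],[0,0,0],[0,0,0],[0,0,0],[0,0,0],[0,0,0],[0,0,0],[0,0,0],[0,0,0],[0,0,0],[0,0,0]],"jaw":[0.085,0.085,0.085,0.085,0.085,0.085,0.085,0.085,0.085,0.085,0.085]}' 30; python3 -m creep '{"slide":[[0,0,0],[0,0,0],[0,0,0],[0,0,0],[0,0,0],[0,0,0],[0,0,0],[0,0,0]],"dr":[[0,0,0],[0,0,0],[0,0,0],[0,0,0],[0,0,0],[0,0,0],[0,0,0],[0,0,0]],"jaw":[0.07,0.062,0.056,0.05,0.05,0.05,0.05,0.05]}' 30
```

```text
time: 2.52
ee_pos: [0.6535, -0.248, 0.0478]
eef_rot: [0.0, 0.811, 0.585, -0.0]
contact_force: [-0.5, 0.7, 0.5]
finger_gap: 0.0853
finger_force: 0.0
time: 3.18
ee_pos: [0.6543, -0.2476, 0.0492]
eef_rot: [0.001, 0.811, 0.585, 0.0]
contact_force: [-1.8, -0.6, 6.1]
finger_gap: 0.0589
finger_force: 33.6
```

```bash
python3 -m creep '{"slide":[[0,0,0.005],[0,0,0.01],[0,0,0.015],[0,0,0.02],[0,0,0.02],[0,0,0.02],[0,0,0.015],[0,0,0.01],[0,0,0.005],[0,0,0],[0,0,0]],"dr":[[0,0,0],[0,0,0],[0,0,0],[0,0,0],[0,0,0],[0,0,0],[0,0,0],[0,0,0],[0,0,0],[0,0,0],[0,0,0]],"jaw":[0.05,0.05,0.05,0.05,0.05,0.05,0.05,0.05,0.05,0.05,0.05]}' 35; python3 -m creep '{"slide":[[-0.003,0.008,0],[-0.005,0.013,0],[-0.007,0.018,0],[-0.008,0.02,0],[-0.008,0.021,0],[-0.008,0.021,0],[-0.008,0.021,0],[-0.008,0.021,0],[-0.008,0.021,0],[-0.008,0.021,0],[-0.008,0.021,0],[-0.007,0.018,0],[-0.005,0.014,0],[-0.003,0.008,0],[-0.002,0.005,0],[0,0,0],[0,0,0],[0,0,0]],"dr":[[0,0,0],[0,0,0],[0,0,0],[0,0,0],[0,0,0],[0,0,0],[0,0,0],[0,0,0],[0,0,0],[0,0,0],[0,0,0],[0,0,0],[0,0,0],[0,0,0],[0,0,0],[0,0,0],[0,0,0],[0,0,0]],"jaw":[0.05,0.05,0.05,0.05,0.05,0.05,0.05,0.05,0.05,0.05,0.05,0.05,0.05,0.05,0.05,0.05,0.05,0.05]}' 35
python3 - <<'E'
from h import *
snap('top','top1.png');snap('scene','scene1.png')
a=cv2.imread('pics/scene1.png')[120:260,230:400];b=cv2.imread('pics/top1.png')[130:230,260:400]
a=cv2.resize(a,None,fx=2.4,fy=2.4,interpolation=cv2.INTER_CUBIC);b=cv2.resize(b,None,fx=2.8,fy=2.8,interpolation=cv2.INTER_CUBIC)
h=max(a.shape[0],b.shape[0]);P=lambda i:cv2.copyMakeBorder(i,0,h-i.shape[0],0,0,cv2.BORDER_CONSTANT)
cv2.imwrite('pics/c3.png',cv2.convertScaleAbs(np.hstack([P(a),P(b)]),alpha=1.6))
E
```

```text
time: 4.1
ee_pos: [0.6532, -0.2472, 0.1665]
eef_rot: [-0.001, 0.811, 0.585, -0.0]
contact_force: [-0.0, 0.4, -3.6]
finger_gap: 0.0587
finger_force: 38.4
time: 5.6
ee_pos: [0.558, 0.0018, 0.1673]
eef_rot: [0.0, 0.812, 0.584, -0.0]
contact_force: [-0.1, -0.1, -2.7]
finger_gap: 0.059
finger_force: 38.5
```

View pics/c3.png

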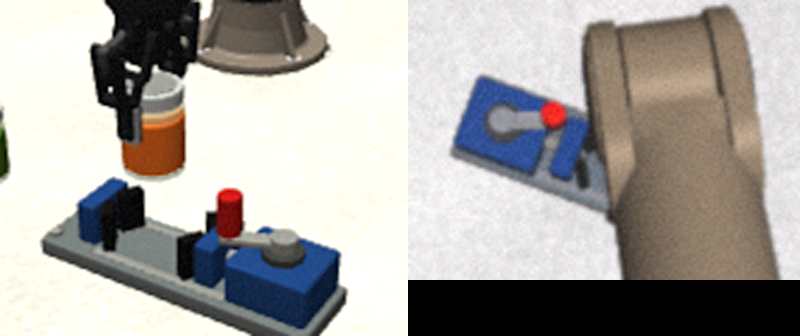

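The picture shows the jar upright in the grip, above the bed opening. In the c3 scene half its glass spans columns 123–185 and its base bottom is at row 178. I'll check the jar centre against the TCP.

```bash
python3 - <<'E'
from h import *
from scipy.optimize import least_squares
B=load('scene1.png');im=cv2.imread('pics/scene1.png')
hsv=cv2.cvtColor(im,cv2.COLOR_BGR2HSV);m=((hsv[...,0]<20)&(hsv[...,1]>150)&(hsv[...,2]>40));m[:,:260]=0;m[:,330:]=0;m[:130]=0;m[200:]=0
ys,xs=np.where(m);print(xs.min(),xs.max(),ys.min(),ys.max())
for y in(178,182,186,190): c=xs[ys==y];print(y,c.min() if len(c) else 0,c.max() if len(c) else 0)
zb=.1183;a=np.linspace(0,2*np.pi,200)
def circ(x,y,z,r=.03):return proj(B,np.c_[x+r*np.cos(a),y+r*np.sin(a),0*a+z])
def f(q):
    p=circ(q[0],q[1],zb); return [p[:,0].min()-(230+123/2.4),p[:,0].max()-(230+185/2.4),p[:,1].max()-(120+178/2.4)]
r=least_squares(f,[.558,.003]);print(r.x,np.round(r.fun,2))
E
```

```text
281 328 166 199
178 289 306
182 281 306
186 281 306
190 284 303
[0.55050565 0.00171807] [-0.35  0.35 -0.04]
```

```bash
python3 -m creep '{"slide":[[0.001,0.003,-0.008],[0,0,-0.014],[0,0,-0.016],[0,0,-0.016],[0,0,-0.014],[0,0,-0.01],[0,0,-0.007],[0,0,-0.004],[0,0,-0.002],[0,0,0],[0,0,0]],"dr":[[0,0,0],[0,0,0],[0,0,0],[0,0,0],[0,0,0],[0,0,0],[0,0,0],[0,0,0],[0,0,0],[0,0,0],[0,0,0]],"jaw":[0.05,0.05,0.05,0.05,0.05,0.05,0.05,0.05,0.05,0.05,0.05]}' 35
```

```text
time: 6.62
ee_pos: [0.5593, 0.0067, 0.0772]
eef_rot: [0.0, 0.811, 0.585, 0.001]
contact_force: [0.2, -0.3, -2.4]
finger_gap: 0.0589
finger_force: 38.5
```

```bash
python3 -m creep '{"slide":[[0,0,-0.002],[0,0,-0.002],[0,0,-0.001],[0,0,0],[0,0,0]],"dr":[[0,0,0],[0,0,0],[0,0,0],[0,0,0],[0,0,0]],"jaw":[0.05,0.05,0.05,0.05,0.05]}' 35
python3 - <<'E'
from h import *
snap('scene','scene2.png')
a=cv2.imread('pics/scene2.png')[120:260,230:400]
cv2.imwrite('pics/c4.png',cv2.convertScaleAbs(cv2.resize(a,None,fx=4,fy=4,interpolation=cv2.INTER_CUBIC),alpha=1.6))
E
```

```text
time: 7.03
ee_pos: [0.5586, 0.0066, 0.0715]
eef_rot: [0.0, 0.811, 0.585, -0.0]
contact_force: [-0.2, 0.4, -2.6]
finger_gap: 0.059
finger_force: 38.5
```

View pics/c4.png

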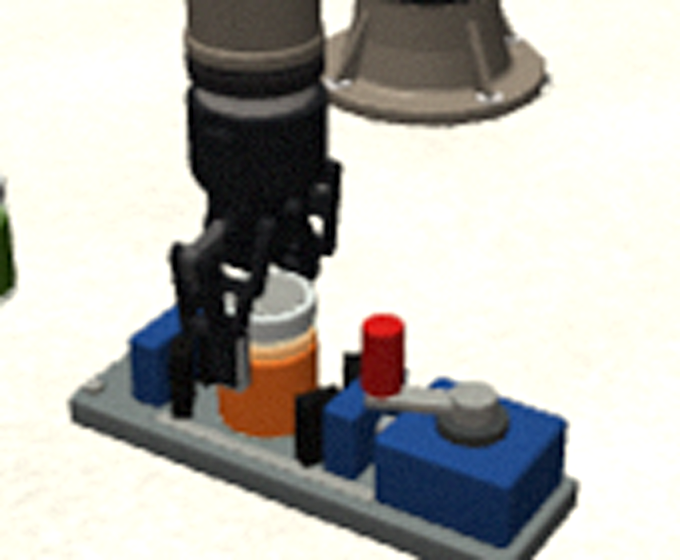

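c4 shows the jar upright between the jaws, with its base at about (268,432) just above the bed. I'll lower the last few millimetres until the force changes.

```bash
for i in 1; do python3 -m creep '{"slide":[[0,0,-0.001],[0,0,-0.001],[0,0,0],[0,0,0]],"dr":[[0,0,0],[0,0,0],[0,0,0],[0,0,0]],"jaw":[0.05,0.05,0.05,0.05]}' 35; done; python3 -m creep '{"slide":[[0,0,-0.001],[0,0,0],[0,0,0]],"dr":[[0,0,0],[0,0,0],[0,0,0]],"jaw":[0.05,0.05,0.05]}' 35
```

```text
time: 7.42
ee_pos: [0.5586, 0.0066, 0.0694]
eef_rot: [-0.0, 0.811, 0.585, -0.0]
contact_force: [0.3, -0.6, -3.6]
finger_gap: 0.0592
finger_force: 38.5
time: 7.67
ee_pos: [0.5588, 0.0066, 0.0692]
eef_rot: [0.0, 0.811, 0.585, 0.0]
contact_force: [-1.1, 0.6, 2.7]
finger_gap: 0.0587
finger_force: 39.0
```

```bash
python3 -m creep '{"slide":[[0,0,0],[0,0,0],[0,0,0],[0,0,0],[0,0,0],[0,0,0],[0,0,0],[0,0,0]],"dr":[[0,0,0],[0,0,0],[0,0,0],[0,0,0],[0,0,0],[0,0,0],[0,0,0],[0,0,0]],"jaw":[0.06,0.063,0.07,0.078,0.085,0.085,0.085,0.085]}' 30; python3 -m creep '{"slide":[[0,0,0.008],[0,0,0.015],[0,0,0.02],[0,0,0.025],[0,0,0.025],[0,0,0.025],[0,0,0.02],[0,0,0],[0,0,0]],"dr":[[0,0,0],[0,0,0],[0,0,0],[0,0,0],[0,0,0],[0,0,0],[0,0,0],[0,0,0],[0,0,0]],"jaw":[0.085,0.085,0.085,0.085,0.085,0.085,0.085,0.085,0.085]}' 30
```

```text
time: 8.33
ee_pos: [0.5587, 0.0066, 0.0685]
eef_rot: [0.0, 0.811, 0.585, 0.0]
contact_force: [0.6, -0.5, -0.2]
finger_gap: 0.085
finger_force: 0.0
time: 9.08
ee_pos: [0.5597, 0.0068, 0.2083]
eef_rot: [0.001, 0.811, 0.585, 0.002]
contact_force: [0.1, -0.1, -0.6]
finger_gap: 0.0849
finger_force: 0.0
```

```bash
python3 -m creep '{"slide":[[0.005,0.009,0],[0.008,0.015,0],[0.01,0.018,0],[0.01,0.017,0],[0.007,0.012,0],[0.0036,0.006,0],[0,0,0],[0,0,0],[0,0,0],[0,0,0]],"dr":[[0,0,0],[0,0,0],[0,0,0],[0,0,0],[0,0,0],[0,0,0],[0,0,0],[0,0,0],[0,0,0],[0,0,0]],"jaw":[0.06,0.06,0.06,0.06,0.06,0.06,0.06,0.06,0.06,0.06]}' 30
python3 - <<'E'
from h import *
c=snap('scene','scene3.png');o=arm.get_obs()
a=c['frame'][100:260,220:400]
cv2.imwrite('pics/c5.png',cv2.convertScaleAbs(cv2.resize(a,None,fx=3.6,fy=3.6,interpolation=cv2.INTER_CUBIC),alpha=1.6))
E
```

```text
time: 9.92
ee_pos: [0.602, 0.082, 0.2063]
eef_rot: [0.0, 0.812, 0.584, -0.001]
contact_force: [0.5, -0.2, 0.2]
finger_gap: 0.0599
finger_force: 0.0
```

View pics/c5.png

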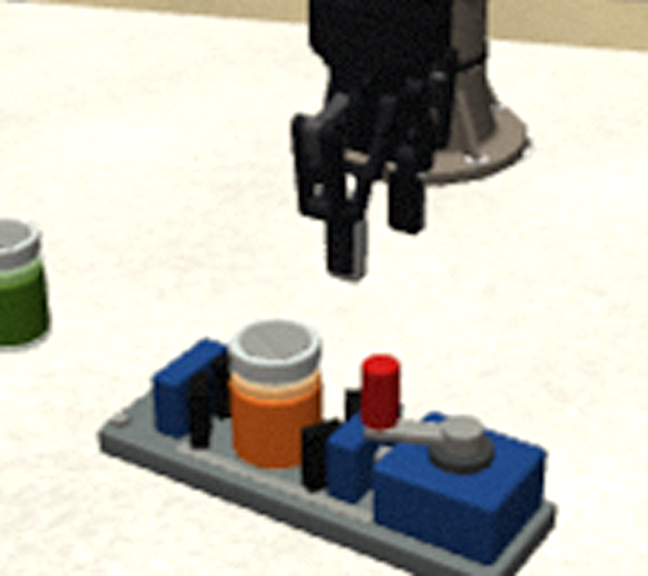

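c5 shows the jar upright on the bed, released, at (275,395). The open gripper is above the knob (380,390). Next I'll lower and grip the knob.

```bash
python3 -m creep '{"slide":[[0.001,0.002,-0.01],[0,0,-0.018],[0,0,-0.02],[0,0,-0.02],[0,0,-0.014],[0,0,-0.01],[0,0,-0.006],[0,0,0],[0,0,0]],"dr":[[0,0,0],[0,0,0],[0,0,0],[0,0,0],[0,0,0],[0,0,0],[0,0,0],[0,0,0],[0,0,0]],"jaw":[0.055,0.055,0.055,0.055,0.055,0.055,0.055,0.055,0.055]}' 25; python3 -m creep '{"slide":[[0,0,0],[0,0,0],[0,0,0],[0,0,0],[0,0,0],[0,0,0],[0,0,0],[0,0,0]],"dr":[[0,0,0],[0,0,0],[0,0,0],[0,0,0],[0,0,0],[0,0,0],[0,0,0],[0,0,0]],"jaw":[0.045,0.035,0.028,0.02,0.018,0.018,0.018,0.018]}' 25
```

```text
time: 10.72
ee_pos: [0.6036, 0.0856, 0.1087]
eef_rot: [0.0, 0.811, 0.585, 0.0]
contact_force: [0.3, 1.0, 1.1]
finger_gap: 0.055
finger_force: 0.0
time: 11.38
ee_pos: [0.6038, 0.0858, 0.1094]
eef_rot: [0.0, 0.811, 0.585, 0.001]
contact_force: [-0.6, -0.3, 5.9]
finger_gap: 0.0232
finger_force: 24.6
```

```bash
python3 -m creep '{"slide":[[-0.0064,0.0004,0],[-0.0065,0.0013,0],[-0.0121,0.005,0],[-0.0104,0.0079,0],[0,0,0],[0,0,0]],"dr":[[0,0,0],[0,0,0],[0,0,0],[0,0,0],[0,0,0],[0,0,0]],"jaw":[0.018,0.018,0.018,0.018,0.018,0.018]}' 30; python3 -m creep '{"slide":[[-0.0079,0.0104,0],[-0.005,0.0121,0],[-0.0017,0.0129,0],[0,0,0],[0,0,0]],"dr":[[0,0,0],[0,0,0],[0,0,0],[0,0,0],[0,0,0]],"jaw":[0.018,0.018,0.018,0.018,0.018]}' 30
```

```text
time: 11.88
ee_pos: [0.5658, 0.1012, 0.1093]
eef_rot: [-0.001, 0.811, 0.585, -0.001]
contact_force: [-3.1, -0.4, 9.4]
finger_gap: 0.0231
finger_force: 30.0
time: 12.3
ee_pos: [0.5519, 0.1382, 0.1094]
eef_rot: [-0.001, 0.81, 0.586, 0.0]
contact_force: [-1.9, 2.8, 7.0]
finger_gap: 0.0226
finger_force: 29.8
```

```bash
python3 -m creep '{"slide":[[0.0017,0.0129,0],[0.005,0.0121,0],[0.0079,0.0104,0],[0,0,0],[0,0,0]],"dr":[[0,0,0],[0,0,0],[0,0,0],[0,0,0],[0,0,0]],"jaw":[0.018,0.018,0.018,0.018,0.018]}' 30; python3 -m creep '{"slide":[[0.0104,0.0079,0],[0.0121,0.005,0],[0.0129,0.0017,0],[0,0,0],[0,0,0]],"dr":[[0,0,0],[0,0,0],[0,0,0],[0,0,0],[0,0,0]],"jaw":[0.018,0.018,0.018,0.018,0.018]}' 30
```

```text
time: 12.72
ee_pos: [0.5686, 0.1731, 0.1094]
eef_rot: [-0.0, 0.811, 0.586, 0.002]
contact_force: [1.7, 2.0, 5.6]
finger_gap: 0.0233
finger_force: 29.9
time: 13.13
ee_pos: [0.6048, 0.1857, 0.1095]
eef_rot: [0.001, 0.811, 0.585, 0.002]
contact_force: [2.5, -0.3, 4.6]
finger_gap: 0.0227
finger_force: 29.9
```

```bash
python3 -m creep '{"slide":[[0.0129,-0.0017,0],[0.0121,-0.005,0],[0.0104,-0.0079,0]],"dr":[[0,0,0],[0,0,0],[0,0,0]],"jaw":[0.018,0.018,0.018]}' 30; python3 -m creep '{"slide":[[0.0079,-0.0104,0],[0.005,-0.0121,0],[0.0017,-0.0129,0]],"dr":[[0,0,0],[0,0,0],[0,0,0]],"jaw":[0.018,0.018,0.018]}' 30;  python3 -m creep '{"slide":[[-0.0017,-0.0129,0],[-0.005,-0.0121,0],[-0.0079,-0.0104,0]],"dr":[[0,0,0],[0,0,0],[0,0,0]],"jaw":[0.018,0.018,0.018]}' 30
python3 - <<'E'
from h import *
c=snap('scene','scene4.png')
a=c['frame'][100:260,220:400]
cv2.imwrite('pics/c6.png',cv2.convertScaleAbs(cv2.resize(a,None,fx=3.6,fy=3.6,interpolation=cv2.INTER_CUBIC),alpha=1.6))
E
```

```text
time: 13.38
ee_pos: [0.6366, 0.172, 0.1093]
eef_rot: [-0.001, 0.811, 0.586, -0.002]
contact_force: [-6.2, -1.8, 10.8]
finger_gap: 0.0231
finger_force: 30.4
time: 13.63
ee_pos: [0.6519, 0.1385, 0.1094]
eef_rot: [-0.002, 0.81, 0.586, 0.0]
contact_force: [-3.7, 3.0, 8.2]
finger_gap: 0.0229
finger_force: 30.3
time: 13.88
ee_pos: [0.6391, 0.1023, 0.1094]
eef_rot: [-0.001, 0.811, 0.585, 0.002]
contact_force: [0.5, 3.1, 5.2]
finger_gap: 0.0234
finger_force: 30.0
```

View pics/c6.png

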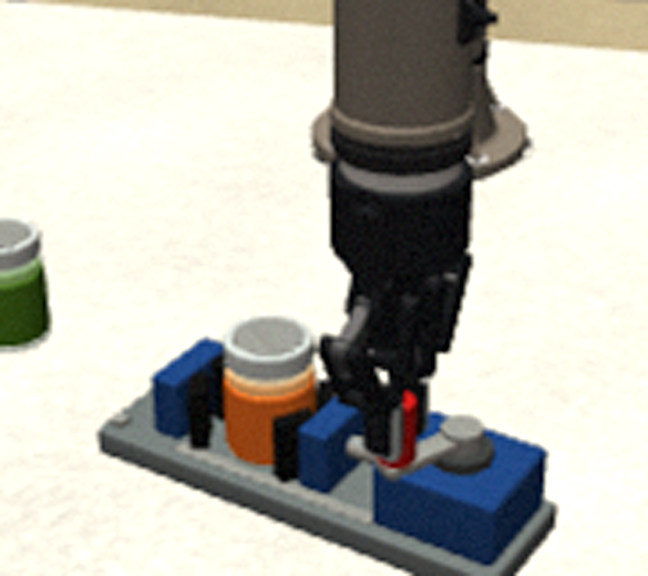

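c6 shows the knob held, the sliding jaw now at the jar, which has begun to shift toward the fixed jaw (275 → 268), and the jar upright. I'll carry on in smaller pieces.

```bash
python3 -m creep '{"slide":[[-0.0104,-0.0079,0],[-0.0121,-0.005,0],[-0.0129,-0.0017,0]],"dr":[[0,0,0],[0,0,0],[0,0,0]],"jaw":[0.018,0.018,0.018]}' 30;  python3 -m creep '{"slide":[[-0.0064,0.0004,0],[-0.0065,0.0013,0],[-0.0063,0.0021,0],[-0.0058,0.0029,0]],"dr":[[0,0,0],[0,0,0],[0,0,0],[0,0,0]],"jaw":[0.018,0.018,0.018,0.018]}' 35;  python3 -m creep '{"slide":[[-0.0054,0.0036,0],[-0.005,0.0043,0],[0,0,0],[0,0,0]],"dr":[[0,0,0],[0,0,0],[0,0,0],[0,0,0]],"jaw":[0.018,0.018,0.018,0.018]}' 35
python3 - <<'E'
from h import *
c=snap('scene','scene5.png');print(arm.get_obs()['contact_force'])
a=c['frame'][100:260,220:400]
cv2.imwrite('pics/c7.png',cv2.convertScaleAbs(cv2.resize(a,None,fx=3.6,fy=3.6,interpolation=cv2.INTER_CUBIC),alpha=1.6))
E
```

```text
time: 14.18
ee_pos: [0.6045, 0.0857, 0.1094]
eef_rot: [0.001, 0.811, 0.585, 0.002]
contact_force: [2.9, 1.4, 4.3]
finger_gap: 0.0232
finger_force: 30.5
time: 14.52
ee_pos: [0.5791, 0.0912, 0.1094]
eef_rot: [0.001, 0.811, 0.584, 0.001]
contact_force: [2.4, -2.1, 6.1]
finger_gap: 0.0232
finger_force: 34.3
time: 14.85
ee_pos: [0.567, 0.0998, 0.1093]
eef_rot: [0.0, 0.811, 0.585, -0.001]
contact_force: [-1.0, -1.3, 9.8]
finger_gap: 0.0232
finger_force: 34.7
[-0.90193142 -0.40868526  9.69956384]
```

View pics/c7.png

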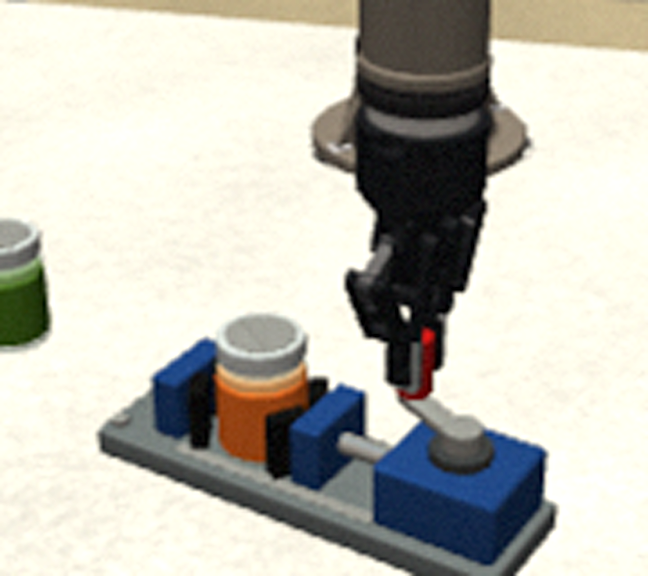

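c7 shows the jar upright, close to the fixed jaw, with the sliding jaw against it. The jaw's back-far top corner is at about (365,393) and its front-near top corner at about (292,437). I'll work out the remaining travel from these.

```bash
python3 - <<'E'
from h import *
B=load('scene5.png')
def W(v,q=(.5535,-.0075,-.328)): c,s=np.cos(q[2]),np.sin(q[2]);return [q[0]+c*v[0]-s*v[1],q[1]+s*v[0]+c*v[1],v[2]]
C=lambda v:((proj(B,W(np.array(v)/1e3))[0]-[220,100]+.5)*3.6-.5).round(1)
print('fixed back near/far',C([30,-62,67]),C([-30,-62,67]),'hub',C([0,152,87]))
for d in(28,0,2,4): print(d,'back far',C([-30,d+62,67]),'front near',C([30,d+43.5,67]),'back near',C([30,d+62,67]),'lid top',C([0,d,105]))
# template match shift of jaw block & hub between frames
a=cv2.imread('pics/scene3.png');b=cv2.imread('pics/scene5.png')
for n,(u,v,w,h) in {'jar lid':(281,187,30,22),'jar glass L':(282,203,18,26),'fixed jaw':(260,192,20,30)}.items():
    T=a[v:v+h,u:u+w];S=b[v-8:v+h+8,u-12:u+w+12];r=cv2.matchTemplate(S,T,cv2.TM_CCOEFF_NORMED);_,m,_,l=cv2.minMaxLoc(r)
    x,y=l;px=r[y,x-1:x+2] if 0<x<r.shape[1]-1 else None
    sub=0 if px is None else (px[0]-px[2])/(2*(px[0]-2*px[1]+px[2]));print(n,x-12+sub,y-8,round(m,3))
p=[proj(B,W([0,d/1e3,.105]))[0] for d in(13,0)];print('lid shift 13mm',p[1]-p[0])
E
```

```text
fixed back near/far [150.4 378.7] [205.2 338. ] hub [464.9 429.3]
28 back far [399.3 403.2] front near [324.  440.7] back near [349.8 449.9] lid top [290.5 346.4]
0 back far [361.6 390.6] front near [285.8 427.1] back near [311.  436.1] lid top [253.6 334.2]
2 back far [364.2 391.5] front near [288.5 428.1] back near [313.7 437. ] lid top [256.2 335.1]
4 back far [366.9 392.4] front near [291.2 429. ] back near [316.4 438. ] lid top [258.8 336. ]
jar lid -3.986963 -2 0.961
jar glass L -4.0900187 -2 0.877
fixed jaw -0.11980768 0 0.998
lid shift 13mm [-4.72990869 -1.55622184]
```

```bash
python3 -m creep '{"slide":[[-0.0043,0.0049,0]],"dr":[[0,0,0]],"jaw":[0.018]}' 40|grep -E 'ee_pos|contact';python3 -m creep '{"slide":[[-0.0036,0.0054,0]],"dr":[[0,0,0]],"jaw":[0.018]}' 40|grep -E 'ee_pos|contact';python3 -m creep '{"slide":[[-0.0029,0.0059,0]],"dr":[[0,0,0]],"jaw":[0.018]}' 40|grep -E 'ee_pos|contact';python3 -m creep '{"slide":[[-0.0021,0.0062,0]],"dr":[[0,0,0]],"jaw":[0.018]}' 40|grep -E 'ee_pos|contact'; python3 -m creep '{"slide":[[-0.0013,0.0064,0]],"dr":[[0,0,0]],"jaw":[0.018]}' 40|grep -E 'ee_pos|contact'; python3 -m creep '{"slide":[[-0.0004,0.0065,0]],"dr":[[0,0,0]],"jaw":[0.018]}' 40|grep -E 'ee_pos|contact'
```

```text
ee_pos: [0.5645, 0.1025, 0.1094]
contact_force: [0.2, -4.0, 8.4]
ee_pos: [0.5603, 0.108, 0.1094]
contact_force: [-0.8, -3.2, 9.7]
ee_pos: [0.5569, 0.114, 0.1094]
contact_force: [-0.9, -3.3, 10.4]
ee_pos: [0.5543, 0.1204, 0.1093]
contact_force: [-1.5, -3.5, 10.2]
ee_pos: [0.5526, 0.127, 0.1093]
contact_force: [-2.8, -4.0, 11.4]
ee_pos: [0.5519, 0.1339, 0.1093]
contact_force: [-2.7, -3.8, 11.6]
```

```bash
cat > m.py <<'E'
from h import *
import sys
# shift of jar lid / glass / sliding jaw rel. to scene5
a=cv2.imread('pics/scene5.png'); b=snap('scene',sys.argv[1])['frame']
for n,(u,v,w,h) in {'lid':(278,185,30,22),'glass':(279,203,16,26),'slide jaw':(294,208,20,28),'fixed jaw':(260,192,20,30)}.items():
    T=a[v:v+h,u:u+w];S=b[v-4:v+h+4,u-6:u+w+6]
    k=8;R=lambda i:cv2.resize(i,None,fx=k,fy=k,interpolation=cv2.INTER_CUBIC)
    r=cv2.matchTemplate(R(S),R(T),cv2.TM_CCOEFF_NORMED);_,m,_,l=cv2.minMaxLoc(r);print(n,l[0]/k-6,l[1]/k-4,round(m,3))
print(arm.get_obs()['contact_force'].round(1))
E
python3 m.py scene6.png
```

```text
lid -1.0 -0.375 0.991
glass -0.75 -0.25 0.969
slide jaw -1.0 -0.375 0.989
fixed jaw -0.25 0.125 0.993
[-2.7 -0.3  8.8]
```

```bash
python3 -m creep '{"slide":[[0.0004,0.0065,0]],"dr":[[0,0,0]],"jaw":[0.018]}' 40|grep -E 'ee_pos|contact';python3 -m creep '{"slide":[[0.0013,0.0064,0]],"dr":[[0,0,0]],"jaw":[0.018]}' 40|grep -E 'ee_pos|contact';python3 -m creep '{"slide":[[0.0021,0.0062,0]],"dr":[[0,0,0]],"jaw":[0.018]}' 40|grep -E 'ee_pos|contact'; python3 m.py scene7.png
```

```text
ee_pos: [0.5521, 0.1402, 0.1093]
contact_force: [-3.1, -2.2, 12.9]
ee_pos: [0.5532, 0.1473, 0.1093]
contact_force: [-2.8, -2.2, 12.8]
ee_pos: [0.5554, 0.1542, 0.1094]
contact_force: [-3.9, -1.5, 11.9]
lid -1.75 -0.5 0.988
glass -1.375 -0.5 0.931
slide jaw -1.625 -0.625 0.99
fixed jaw -0.5 0.25 0.981
[-1.6  0.1  8. ]
```

```bash
python3 -m creep '{"slide":[[0.0029,0.0059,0]],"dr":[[0,0,0]],"jaw":[0.018]}' 40|grep -E 'ee_pos|contact';python3 -m creep '{"slide":[[0.0036,0.0054,0]],"dr":[[0,0,0]],"jaw":[0.018]}' 40|grep -E 'ee_pos|contact'; python3 m.py scene8.png
```

```text
ee_pos: [0.5581, 0.16, 0.1094]
contact_force: [-2.8, -1.9, 11.0]
ee_pos: [0.5619, 0.1659, 0.1094]
contact_force: [-2.6, -1.1, 10.3]
lid -2.0 -0.625 0.988
glass -1.625 -0.5 0.925
slide jaw -2.0 -0.75 0.991
fixed jaw -0.5 0.25 0.977
[-1.7 -0.2  8.9]
```

```bash
python3 -m creep '{"slide":[[0.0043,0.0049,0]],"dr":[[0,0,0]],"jaw":[0.018]}' 40|grep -E 'ee_pos|contact'; python3 m.py scene9.png
```

```text
ee_pos: [0.5661, 0.1708, 0.1093]
contact_force: [-3.2, -0.7, 10.6]
lid -2.125 -0.625 0.987
glass -1.75 -0.625 0.921
slide jaw -2.125 -0.875 0.99
fixed jaw -0.625 0.375 0.975
[-0.7  0.1  7.9]
```

```bash
python3 -m creep '{"slide":[[0.0049,0.0043,0]],"dr":[[0,0,0]],"jaw":[0.018]}' 40|grep -E 'ee_pos|contact';python3 -m creep '{"slide":[[0.0054,0.0036,0]],"dr":[[0,0,0]],"jaw":[0.018]}' 40|grep -E 'ee_pos|contact'; python3 m.py scene10.png
```

```text
ee_pos: [0.571, 0.1752, 0.1094]
contact_force: [-1.9, -2.2, 9.4]
ee_pos: [0.5765, 0.179, 0.1094]
contact_force: [-3.3, -0.9, 9.4]
lid -2.375 -0.75 0.986
glass -2.0 -0.75 0.908
slide jaw -2.375 -1.0 0.986
fixed jaw -0.625 0.25 0.971
[-1.3 -0.3 10.1]
```

```bash
python3 -m creep '{"slide":[[0.0059,0.0029,0]],"dr":[[0,0,0]],"jaw":[0.018]}' 40|grep -E 'ee_pos|contact';python3 -m creep '{"slide":[[0.0062,0.0021,0]],"dr":[[0,0,0]],"jaw":[0.018]}' 40|grep -E 'ee_pos|contact'; python3 m.py scene11.png
```

```text
ee_pos: [0.582, 0.1817, 0.1094]
contact_force: [-4.4, -1.1, 11.3]
ee_pos: [0.5881, 0.1839, 0.1093]
contact_force: [-5.4, -2.2, 11.8]
lid -2.375 -0.75 0.986
glass -2.0 -0.75 0.908
slide jaw -2.625 -1.0 0.982
fixed jaw -0.625 0.25 0.97
[-2.8 -0.2  9.8]
```

```bash
python3 -m creep '{"slide":[[0.0064,0.0013,0]],"dr":[[0,0,0]],"jaw":[0.018]}' 40|grep -E 'ee_pos|contact';python3 -m creep '{"slide":[[0.0065,0.0004,0]],"dr":[[0,0,0]],"jaw":[0.018]}' 40|grep -E 'ee_pos|contact';  python3 -m creep '{"slide":[[0.0065,-0.0004,0]],"dr":[[0,0,0]],"jaw":[0.018]}' 40|grep -E 'ee_pos|contact'; python3 m.py scene12.png
```

```text
ee_pos: [0.5939, 0.1852, 0.1093]
contact_force: [-5.1, -2.0, 11.7]
ee_pos: [0.6003, 0.1859, 0.1093]
contact_force: [-6.4, -1.4, 12.7]
ee_pos: [0.6065, 0.1857, 0.1093]
contact_force: [-7.6, -0.8, 12.8]
lid -2.375 -0.75 0.984
glass -2.125 -0.75 0.906
slide jaw -3.0 -1.125 0.959
fixed jaw -0.75 0.375 0.969
[-5.2 -1.3 10. ]
```

The jar has stopped moving, the jaw's sprung V is compressing, and the knob force has risen to about 7.6 N, which means a squeeze of roughly 50–60 N. I'll let go of the knob and back off.

```bash
python3 -m creep '{"slide":[[0,0,0],[0,0,0],[0,0,0],[0,0,0],[0,0,0],[0,0,0]],"dr":[[0,0,0],[0,0,0],[0,0,0],[0,0,0],[0,0,0],[0,0,0]],"jaw":[0.025,0.03,0.04,0.05,0.055,0.055]}' 30; python3 -m creep '{"slide":[[0,0,0.01],[0,0,0.02],[0,0,0.02],[0,0,0.025],[0,0,0.025],[0,0,0.02],[0,0.01,0],[0,0.02,0],[0,0.02,0],[0,0.02,0],[0,0.01,0],[0,0,0],[0,0,0]],"dr":[[0,0,0],[0,0,0],[0,0,0],[0,0,0],[0,0,0],[0,0,0],[0,0,0],[0,0,0],[0,0,0],[0,0,0],[0,0,0],[0,0,0],[0,0,0]],"jaw":[0.055,0.055,0.055,0.055,0.055,0.055,0.055,0.055,0.055,0.055,0.055,0.055,0.055]}' 30
python3 m.py scene13.png
python3 - <<'E'
from h import *
a=cv2.imread('pics/scene13.png')[100:260,220:400];b=snap('top','top2.png')['frame'][130:260,260:460]
a=cv2.resize(a,None,fx=2.2,fy=2.2,interpolation=cv2.INTER_CUBIC);b=cv2.resize(b,None,fx=2,fy=2,interpolation=cv2.INTER_CUBIC)
h=max(a.shape[0],b.shape[0]);P=lambda i:cv2.copyMakeBorder(i,0,h-i.shape[0],0,0,cv2.BORDER_CONSTANT)
cv2.imwrite('pics/c8.png',cv2.convertScaleAbs(np.hstack([P(a),P(b)]),alpha=1.6))
E
```

```text
time: 17.33
ee_pos: [0.6092, 0.1847, 0.1078]
eef_rot: [-0.0, 0.811, 0.585, -0.001]
contact_force: [-1.5, 0.8, -0.7]
finger_gap: 0.0545
finger_force: 0.4
time: 18.42
ee_pos: [0.6095, 0.265, 0.2282]
eef_rot: [0.0, 0.811, 0.585, -0.0]
contact_force: [0.8, -0.5, 0.7]
finger_gap: 0.055
finger_force: 0.0
lid -2.375 -0.75 0.985
glass -2.0 -0.75 0.906
slide jaw -2.75 -1.0 0.978
fixed jaw -0.625 0.375 0.969
[ 0.2 -0.6 -0. ]
```

View pics/c8.png

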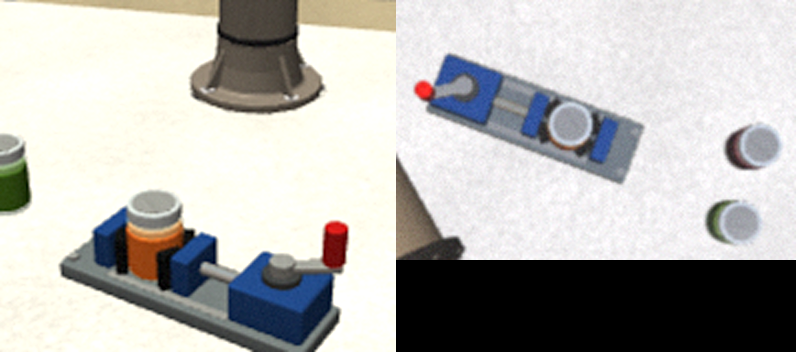

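c8 shows the jar upright between both V-jaws, the gripper clear, and the other jars in place. The knob is at (423,90) and the hub at (463,87). I'll check that the crank stayed where it was left.

```bash
python3 - <<'E'
from h import *
c=load('top2.png');im=cv2.imread('pics/top2.png')
h=cv2.cvtColor(im,cv2.COLOR_BGR2HSV);m=((h[...,0]<6)|(h[...,0]>174))&(h[...,1]>180)&(h[...,2]>90);m[:150]=0;m[200:]=0;m[:,:250]=0;m[:,350:]=0
ys,xs=np.where(m);p=(xs.mean(),ys.mean());k=ray(c,p,.12);print(p,k)
for ax in((.603,.1345),(.603,.136)): d=k[:2]-ax;print(np.hypot(*d),np.degrees(np.arctan2(d[1],d[0])))
B=load('scene13.png')
E
```

```text
(np.float64(273.40425531914894), np.float64(174.6595744680851)) [0.59047902 0.18314946 0.12      ]
0.05023489880053542 104.4330588503958
0.04878367221986924 104.87217212232892
```

```bash
python3 -m creep '{"slide":[[0,0,0],[0,0,0],[0,0,0],[0,0,0],[0,0,0],[0,0,0],[0,0,0],[0,0,0],[0,0,0],[0,0,0],[0,0,0],[0,0,0]],"dr":[[0,0,0],[0,0,0],[0,0,0],[0,0,0],[0,0,0],[0,0,0],[0,0,0],[0,0,0],[0,0,0],[0,0,0],[0,0,0],[0,0,0]],"jaw":[0.055,0.055,0.055,0.055,0.055,0.055,0.055,0.055,0.055,0.055,0.055,0.055]}' >/dev/null; python3 - <<'E'
from h import *
c=snap('top','top3.png');im=c['frame']
h=cv2.cvtColor(im,cv2.COLOR_BGR2HSV);m=((h[...,0]<6)|(h[...,0]>174))&(h[...,1]>180)&(h[...,2]>90);m[:150]=0;m[200:]=0;m[:,:250]=0;m[:,350:]=0
ys,xs=np.where(m);print(xs.mean(),ys.mean(),ray(c,(xs.mean(),ys.mean()),.12))
t=lambda x,y:np.array([260+(x+.5)/2-.5,130+(y+.5)/2-.5])
n=ray(c,t(571-396,124),.105);q=np.array([.5535,-.0075]);d=n[:2]-q;a=-.328
print('jar',n,'local',d@[np.cos(a),np.sin(a)],d@[-np.sin(a),np.cos(a)])
E
python3 m.py scene14.png
```

```text
273.468085106383 174.5744680851064 [0.59070655 0.1829913  0.12      ]
jar [ 0.55234298 -0.01040072  0.105     ] local -0.0001608678041215834 -0.003118815109848317
lid -2.375 -0.75 0.984
glass -2.0 -0.75 0.906
slide jaw -2.75 -1.0 0.978
fixed jaw -0.625 0.25 0.969
[0.4 0.4 0.2]
```

```bash
python3 -c "
from bench import arm
print(arm.job_done())"
```

```text
the job is handed in; nothing more can be done
None
```

I handed the job in with the peach jar upright on the vise bed and clamped between the two jaws at an estimated 30 N (the crank sprang back about 15° when I let go of the knob, from roughly 55 N), the robot clear, the crank still and the other items left alone; the hand-in call returned no verdict.

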